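Put the candles away and hasp the chest

ROBOT

A 6-joint arm with a two-finger parallel gripper is mounted at the origin on the work surface. World frame = base frame: x ahead of the robot, y to its left, z up, the work surface at z = 0. Lengths are in m, angles in rad, forces in N, time in s.
With the tool pointing down it reaches from about 0.3 to 0.875 m from the base axis. Payload 6.4 kg.
Tool frame: the origin (TCP) lies between the finger pads; the fingertips stand ahead of it and the grasp point (between the pads) lies 5 mm behind it (r.nose_length is the z of the fingertips in the tool frame, in m); z points along the fingers, y is the line along which they close (so a half turn about z gives the same grasp; the last joint's range is limited). The gripper opens to 85 mm and grips with 20 to 120 N. Pads are 22 mm wide; open, the fingers measure 114 mm over their backs; the gripper's body (76 mm by 85 mm) begins 54 mm behind the grasp point. The pads swing forward as they close: fully open they stand 13 mm farther back than shut.
Start: joints at [1.073, 0.181, 1.607, -0, 1.354, -0.206], TCP at [0.165, 0.551, 0.245] pointing down, gripper open.
Joint ranges: [-2.99, 2.99], [-0.89, 2.07], [0.3, 2.58], [-1.14, 4.28], [0, 2.63], [-3.12, 3.12]. Speed limits (rad/s): [2.57, 2.57, 3.01, 3.14, 3.14, 3.14].

INTERFACE

Orientations are given as a rotation vector (axis times angle).
In Python, from rig import r gives the robot as it stands.
- The arm moves only by the shell command python3 -m inch 'ROWS' [FORCE]. ROWS is a JSON object of lists of equal length, an entry for each row: "rot": the turn, a rotation vector about the world's x, y, z in rad, a list of three; "delta_pos": the shift along the world's x, y, z in m, a list of three; "gripper": the opening, from 0 (shut) to 1 (fully open). A call has 1 to 8 rows; each row is the pose to reach, as a shift and turn from the pose commanded when the call began; what a row does not reach only later rows make up. A row lasts 1/8 s, in which the tool goes at most 62.5 mm and 10.7 degrees, less where a joint would pass 70% of its speed; a pose out of reach is approached as far as the arm can. A call with a gripper value outside its range is refused whole. The fingers move at their own pace and stop on an object; FORCE is the grip in N (left out, the last holds). Time passes only in rows, so rows that repeat a pose let the fingers close. It gives the time, the measured TCP pose, the force, the opening and the grip force at its end, in the units of the state.
- r.state(): the state, without advancing time (a new reading comes with each control period).
- r.get_image(name): name is "scene" or "side" or "wrist"; returns a dict with "color" (384x512x3 uint8, red, green, blue), "depth" (384x512 float32, m along the optical axis (not along the pixel's ray), 0 where there is no reading), "camera_matrix" (3x3 intrinsics, pixels), "k1" (the pictures are not rectified: a ray, as slopes to the right and down, at radius r is drawn at 1 + k1 r^2 times it, then the intrinsics apply), "R" (3x3) and "t" (3): a world point X has camera coordinates R X + t. Camera axes: x right, y down, z forward; pixel columns grow to the right and rows downward; lengths in m; the calibration is good to about 2 mm. A picture is of the moment at which its call begins.
- r.finish_job(): hands the job in; it is judged then, once.
Trained networks look in the newest picture that a camera, given by its name, has taken for a name from the list of things; names that differ only in an ending like _2 or _b are one class to them, and where a whole thing is asked for, a point or a joint stands for the part that bears it (a point fixed in the world has none). Each returns a list of dicts, best first, with "p" (0 to 1); they miss things now and then, are a little off and sometimes report something else, mostly with a low value. They report only what shows in the picture. A call takes as long as a camera call. They do not tell look-alikes from the thing itself.
- r.regions_of(camera, label): "pixels" (384x512 bool, what is visible of it) and "position" ([column, row] in pixels, amid what is visible of it).
The state is a dict: "t": time; "joint_positions": joint angles; "qd": joint speeds; "tau": joint torques, N m; "tool_pos": TCP position; "tcp_rot": TCP orientation; "wrist_force": force on the tool from outside, world axes, zero at the start; "torque": the same for the moment, N m; "opening": opening from 0.0 (shut) to 1.0 (fully open); "gripper_force": force on a finger pad.
Only numpy, scipy, OpenCV 4.12 (cv2) and the standard library are available. Lean on these libraries where they do the work, as an engineer would, in place of code of your own. Each camera call takes 0.05 s, during which the arm holds its last target. There are 200 camera calls.

TASK

Put the loose bundle of candles away in the open candle chest: lay it down (do not drop it) on the chest's floor, beside and parallel to the bundle already inside. Then shut the lid fully, and after that swing the steel hasp over the staple on the lid so that it lies flat. Leave the pillar candle, the candlestick and the carton where they stand.

Things in the scene. Friction and masses are not known exactly. Their poses are not given: they have to be found in the camera images.
- bundle: Loose bundle of four burgundy candles (two by two, each 21 mm thick) on the table: 170 mm long, 42 mm wide and high, 0.15 to 0.31 kg. Origin: centre of its underside; x along its length, z up. The 60 mm long, 43 mm wide paper band round its middle is the place to grip from above.
- bundle_mid (a point): The centre of the loose bundle, 21 mm above its underside.
- chest: Low wooden candle chest, fixed, 270 (x) by 240 (y) mm, 77 mm high. Origin: centre of its underside, z up. A fixed board, top at z = 77 mm, roofs its front (x -135 to -60 mm). Behind it is an open well: floor z = 10 mm, rim z = 65 mm, x -48 to 123 mm, y -108 to 108 mm, walls 12 mm, under a hinged lid.
- chest_space (a point): Centre of the free floor of the well, at chest x = 15 mm, y = 0, z = 10 mm. Free floor: chest x -48 to 79 mm; beyond it, at x 79 to 122 mm, a second, fixed bundle 42 mm high lies along y. The loose bundle fits beside it with its length along the chest's y.
- lid (a joint): Lid angle: 0 shut (top level with the front board's top), grows as it opens, 1.57 upright, at most 1.95. It turns about the chest's +y axis through lid_hinge. Wooden board 195 mm from hinge to edge, 240 mm wide, 12 mm thick, 0.35 kg. Stiff hinge (0.45 N m): it stays where it is left and needs up to 6 N near its free edge to move.
- lid_hinge (a point): Middle of the lid's hinge axis, at chest x = 135 mm, y = 0, z = 65 mm. The axis runs along the chest's y and lies in the plane of the lid's underside.
- lid_edge (a point): Middle of the lid's free edge, on the outer (upper) face, 195 mm from the hinge.
- staple (a point): Top of the staple, a 6 mm steel wire loop 22 mm long in the chest's x, standing 25 mm above the lid's outer face, 148 mm from the hinge, in the middle of the lid's width.
- hasp (a joint): Hasp angle: 0 flat over the staple (pointing to the chest's +x, the staple through its slot, its middle plane 6 mm above the lid), 1.57 upright, 2.95 folded back over the front board (pointing to -x). It turns about the chest's -y axis through hasp_hinge. Stiff hinge (0.1 N m): it stays where it is left and needs 1 to 3 N near its tip.
- hasp_hinge (a point): Middle of the hasp's hinge axis, on the front board at chest x = -70 mm, y = 0, z = 83 mm; the axis runs along the chest's y.
- hasp_tip (a point): Middle of the hasp's free end, 110 mm from its axis. The hasp is a steel leaf 40 mm wide (along the chest's y) and 4 mm thick, with a slot 34 by 14 mm from 40 to 74 mm off the axis; the last 36 mm are solid. Its two side edges can be pinched from above.
- pillar: Bystander: ivory pillar candle, 64 mm thick, 100 mm high, standing. Origin: centre of its underside.
- stick: Bystander: brass candlestick, foot 84 mm wide, 90 mm high, standing. Origin: centre of its underside.
- carton: Bystander: closed cardboard carton, 75 by 120 mm, 50 mm high. Origin: centre of its underside.
Not all that is in view belongs to the job. Of the things that look like the bundle, the middle-sized one is meant.

How it is judged:
By the outcome, as a careful person would: the job done as asked, in the order asked, and still so for the second after the job is handed in, with the robot touching nothing.
It also fails if it takes over 72 s, if anything falls off the work surface, if the arm or the gripper's body presses on something with over 40 N, if the wrist force passes 120 N, or if a joint passes its speed limit or range.

## Working session

There is one attempt and no reset: what is moved stays moved. The work goes in short steps, Python scripts to look and compute and a shell command to move; the robot and the scene stay as the last step left them, time stands still between calls to the robot, and variables do not carry over. Pictures are saved under pics/ and viewed, at most 10 in all, crops included, and the job is handed in when it is done.

```bash
ls; mkdir -p pics; cat > h.py <<'E'
import numpy as np, cv2
from rig import r
from scipy.spatial.transform import Rotation as Ro
def cloud(im):
    K=im["camera_matrix"];d=im["depth"];h,w=d.shape
    u,v=np.meshgrid(np.arange(w),np.arange(h))
    xd=(u-K[0,2])/K[0,0];yd=(v-K[1,2])/K[1,1]
    x,y=xd.copy(),yd.copy()
    for _ in range(8):
        s=1+im["k1"]*(x*x+y*y);x=xd/s;y=yd/s
    P=np.stack([x*d,y*d,d],-1)
    W=(P-im["t"])@im["R"]   # R^T (P-t)
    W[d<=0]=np.nan
    return W
def save(im,name,crop=None,scale=1):
    c=im["color"][...,::-1]
    if crop: a,b,e,f=crop;c=c[b:f,a:e]
    cv2.imwrite("pics/"+name,cv2.resize(c,None,fx=scale,fy=scale,interpolation=cv2.INTER_CUBIC))
E
python3 - <<'E'
from h import *
ims={c:r.get_image(c) for c in("scene","side")}
a=np.vstack([ims[c]["color"][...,::-1] for c in ims]);
cv2.imwrite("pics/a.png",cv2.resize(a,None,fx=.78,fy=.78,interpolation=cv2.INTER_AREA))
for c in ims:
    W=cloud(ims[c])
    np.savez(f"{c}.npz",W=W,color=ims[c]["color"])
    for l in("bundle","chest","lid","hasp","staple","pillar","stick","carton"):
        for g in r.regions_of(c,l):
            m=g["pixels"];print(c,l,round(g["p"],2),np.round(g["position"]),m.sum(),np.round(np.nanmedian(W[m],0),3),np.round(np.nanpercentile(W[m],2,axis=0),3),np.round(np.nanpercentile(W[m],98,axis=0),3))
print(r.state(),r.nose_length)
E
```

```text
pics
scene bundle 0.63 [109. 194.] 1456 [ 0.277 -0.457  0.051] [ 0.18  -0.528  0.011] [ 0.365 -0.387  0.059]
scene bundle 0.62 [140. 257.] 539 [ 0.502 -0.465  0.028] [ 0.456 -0.509 -0.003] [ 0.546 -0.419  0.035]
scene bundle 0.61 [323. 262.] 1300 [ 0.786 -0.021  0.047] [ 0.744 -0.077  0.003] [0.822 0.042 0.053]
scene bundle 0.57 [188. 221.] 878 [ 0.476 -0.294  0.037] [ 0.402 -0.348  0.004] [ 0.539 -0.241  0.045]
scene chest 0.68 [311. 170.] 9874 [0.525 0.133 0.065] [ 0.388 -0.08   0.002] [0.65  0.252 0.251]
scene chest 0.27 [387. 209.] 674 [0.749 0.237 0.087] [ 0.716  0.22  -0.001] [0.772 0.282 0.102]
scene lid 0.7 [349. 146.] 3146 [0.548 0.219 0.172] [0.424 0.18  0.065] [0.656 0.263 0.254]
scene hasp 0.54 [265. 171.] 200 [ 0.48  -0.033  0.124] [ 0.445 -0.067  0.072] [ 0.503 -0.003  0.173]
scene pillar 0.6 [387. 210.] 673 [0.749 0.237 0.09 ] [0.714 0.22  0.002] [0.772 0.279 0.102]
scene pillar 0.47 [234. 294.] 691 [ 0.745 -0.293  0.014] [ 0.708 -0.324  0.002] [ 0.773 -0.252  0.091]
scene stick 0.87 [235. 296.] 741 [ 0.744 -0.293  0.014] [ 0.701 -0.326 -0.003] [ 0.773 -0.25   0.091]
s
[... 1177 characters left out ...]
': 0.9, 'joint_positions': array([ 1.07271380e+00,  1.80769516e-01,  1.60699828e+00,  2.52874264e-05,
        1.35382182e+00, -2.06312720e-01]), 'qd': array([ 6.13462733e-04,  4.44320401e-04,  1.80780874e-03, -4.57686056e-04,
        2.16590583e-04,  8.05859339e-05]), 'tau': array([ 2.37902368e-04, -4.44826984e+01, -3.51680374e+01, -2.30937312e-04,
        7.13320806e-04,  1.22878663e-05]), 'tool_pos': array([0.16538615, 0.5507143 , 0.24530645]), 'tcp_rot': array([-4.56692250e-01, -3.10819844e+00, -1.78538443e-05]), 'wrist_force': array([-0.31576556, -0.36037214, -0.06734205]), 'torque': array([-0.04352256,  0.062028  , -0.01190754]), 'gripper_force': 0.0, 'opening': 1.000407185278873} 0.014
```

View pics/a.png

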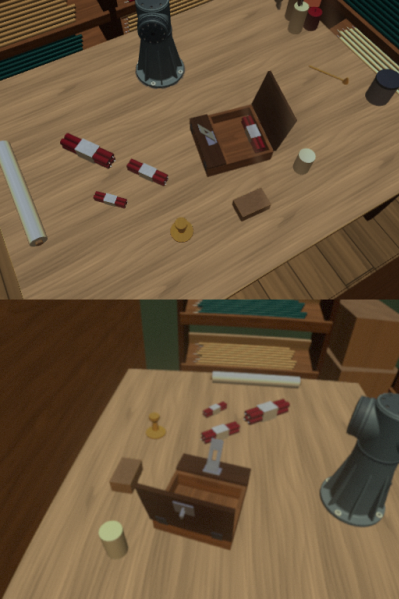

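Scene (512×384 px) look-alikes for the bundle: large one at (109,194), middle one at (188,221), small one at (140,257), fixed one in the chest at about (323,168). I choose the middle-sized one, (188,221): it is about 43 mm high. Next I check it in a crop and fit poses.

```bash
cat > fit.py <<'E'
from h import *
from scipy.optimize import minimize
S=np.load("scene.npz");D=np.load("side.npz")
c=S["color"][...,::-1][130:290,70:370]
cv2.imwrite("pics/b.png",cv2.resize(c,None,fx=2.6,fy=2.6,interpolation=cv2.INTER_CUBIC))
for n,Q in(("scene",S),("side",D)):
    W=Q["W"].reshape(-1,3);W=W[~np.isnan(W[:,0])]
    x,y,z=W.T
    for nm,cx,cy in(("mid",.472,-.287),("small",.5,-.457),("large",.273,-.446)):
        m=(np.hypot(x-cx,y-cy)<(.125 if nm!="small" else .09))&(z>.022)&(z<.07)
        if nm!="mid": m&=np.hypot(x-.472,y+.287)>.09
        (p,s,a)=cv2.minAreaRect(W[m,:2].astype(np.float32)); print(n,nm,np.round(p,4),np.round(s,4),round(a,1),np.percentile(z[m],95).round(4))
    m=(abs(x-.52)<.25)&(abs(y-.1)<.25)&(z>.072)&(z<.082)&(y<.12)
    (p,s,a)=cv2.minAreaRect(W[m,:2].astype(np.float32)); print(n,"board",np.round(p,4),np.round(s,4),round(a,1))
    m=(abs(x-.52)<.2)&(abs(y-.1)<.2)&(z>.055)&(z<.082)
    (p,s,a)=cv2.minAreaRect(W[m,:2].astype(np.float32)); print(n,"chest",np.round(p,4),np.round(s,4),round(a,1))
    m=(abs(x-.52)<.2)&(y>.12)&(y<.4)&(z>.11)
    L=W[m];ce=np.median(L,0);u,s,vt=np.linalg.svd(L-L.mean(0),full_matrices=False);print(n,"lid normal",vt[2],L.mean(0),L[:,2].max(),s[2]/len(L)**.5, np.percentile(L,[1,99],axis=0).round(3).tolist())
    m=(abs(x-.48)<.05)&(y>-.12)&(y<.03)&(z>.095)&(z<.2)
    L=W[m];u,s,vt=np.linalg.svd(L-L.mean(0),full_matrices=False);print(n,"hasp",len(L),vt[0],vt[2],L.mean(0),L[L[:,2].argmax()])
E
python3 fit.py
```

```text
scene mid [ 0.4686 -0.2923] [0.1709 0.0455] 35.1 0.0438
scene small [ 0.4997 -0.4616] [0.1233 0.0343] 43.4 0.034
scene large [ 0.269  -0.4552] [0.2273 0.0623] 32.0 0.0584
scene board [ 0.4835 -0.0331] [0.0758 0.2437] 77.9
scene chest [0.5346 0.0944] [0.3506 0.2939] 77.2
scene lid normal [-0.20831541 -0.95037839  0.23105325] [0.54739661 0.22390244 0.19041768] 0.2594421205886564 0.0027060878137556126 [[0.424, 0.186, 0.112], [0.657, 0.264, 0.255]]
scene hasp 161 [ 0.12692279  0.54925757 -0.82595806] [0.19081759 0.80361886 0.56372456] [ 0.48247112 -0.04171336  0.13628533] [ 0.46779088 -0.06446587  0.17502561]
side mid [ 0.4693 -0.2874] [0.1706 0.0484] 32.6 0.043
side small [ 0.4989 -0.4588] [0.1271 0.0344] 43.2 0.0328
side large [ 0.2669 -0.4511] [0.2272 0.0631] 34.4 0.0579
side board [ 0.4832 -0.0277] [0.0789 0.2412] 77.6
side chest [0.5396 0.1204] [0.3922 0.2883] 77.7
side lid normal [ 0.21312727  0.95745481 -0.1945689 ] [0.53541142 0.23969117 0.19943679] 0.25728106292940844 0.0032815250388258167 [[0.424, 0.201, 0.112], [0.655, 0.272, 0.255]]
side hasp 538 [-0.12052533 -0.55049239  0.82609429] [0.18165144 0.80588011 0.56352462] [ 0.48110959 -0.03516061  0.13525072] [ 0.49153111 -0.06146394  0.17508833]
```

View pics/b.png

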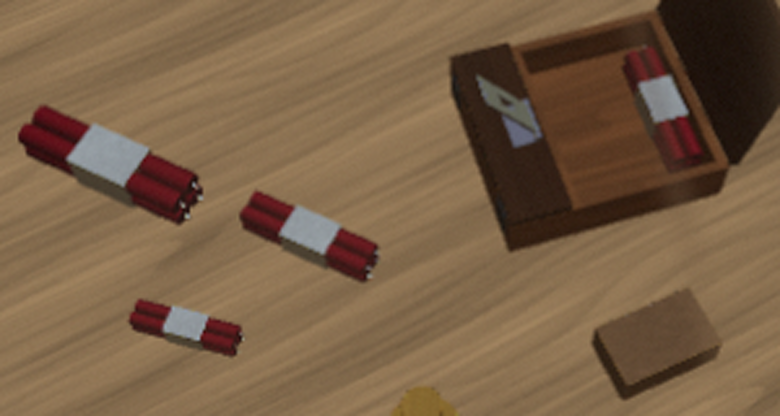

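The crop shows the middle-sized bundle at crop (310,230), scene (189,218), and it measures 171×43 mm. I'm choosing that one and moving over it.

```bash
python3 -m inch '{"delta_pos":[[0,0,0.05],[0.01,-0.03,0.08],[0.03,-0.09,0.08],[0.05,-0.145,0.08],[0.07,-0.2,0.08],[0.09,-0.255,0.08],[0.11,-0.31,0.08],[0.13,-0.365,0.08]],"rot":[[0,0,0],[0,0,0.05],[0,0,0.1],[0,0,0.15],[0,0,0.2],[0,0,0.25],[0,0,0.3],[0,0,0.35]],"gripper":[1,1,1,1,1,1,1,1]}' && python3 -m inch '{"delta_pos":[[0.022,-0.055,0],[0.044,-0.11,0],[0.066,-0.165,0],[0.088,-0.22,0],[0.11,-0.275,-0.02],[0.13,-0.33,-0.05],[0.152,-0.385,-0.08],[0.172,-0.44,-0.11]],"rot":[[0,0,0.07],[0,0,0.14],[0,0,0.21],[0,0,0.28],[0,0,0.35],[0,0,0.42],[0,0,0.49],[0,0,0.53]],"gripper":[1,1,1,1,1,1,1,1]}' && python3 -m inch '{"delta_pos":[[0.002,-0.036,-0.01],[0.002,-0.036,-0.01]],"rot":[[0,0,0],[0,0,0]],"gripper":[1,1]}'
python3 - <<'E'
from h import *
im=r.get_image("wrist");save(im,"c.png");W=cloud(im).reshape(-1,3)
s=r.state();print(s["tool_pos"],Ro.from_rotvec(s["tcp_rot"]).as_matrix().round(3))
for g in r.regions_of("wrist","bundle"):
    L=W[g["pixels"].ravel()];L=L[~np.isnan(L[:,0])];T=L[L[:,2]>.02]
    print(g["p"],g["position"],cv2.minAreaRect(T[:,:2].astype(np.float32)),np.percentile(L[:,2],95))
E
```

```text
t: 1.9
tool_pos: [0.2956, 0.1841, 0.3256]
tcp_rot: [-0.095, 3.138, 0.0]
wrist_force: [0.9, -0.3, 0.1]
opening: 1.002
gripper_force: 0.0
t: 2.9
tool_pos: [0.4647, -0.2476, 0.2193]
tcp_rot: [-0.912, 3.006, -0.001]
wrist_force: [0.2, 0.6, 1.2]
opening: 0.998
gripper_force: 0.0
t: 3.15
tool_pos: [0.4655, -0.2835, 0.2086]
tcp_rot: [0.906, -3.007, -0.003]
wrist_force: [0.2, 0.8, -0.4]
opening: 0.999
gripper_force: 0.0
[ 0.4657462  -0.28212931  0.20929803] [[-0.833 -0.553 -0.001]
 [-0.553  0.833  0.001]
 [ 0.     0.002 -1.   ]]
0.66 [242.0, 163.8] ((0.46578744053840637, -0.29095104336738586), (0.1684669554233551, 0.04269677773118019), 34.28491973876953) 0.04590398676318957
0.64 [215.3, 7.1] ((0.35312116146087646, -0.3955211043357849), (0.016237253323197365, 0.05423011630773544), 33.23659896850586) 0.05692708793009286
0.61 [89.5, 100.7] ((0.4961819350719452, -0.4617997109889984), (0.12651385366916656, 0.03338770195841789), 43.53810119628906) 0.035113019962970636
```

View pics/c.png

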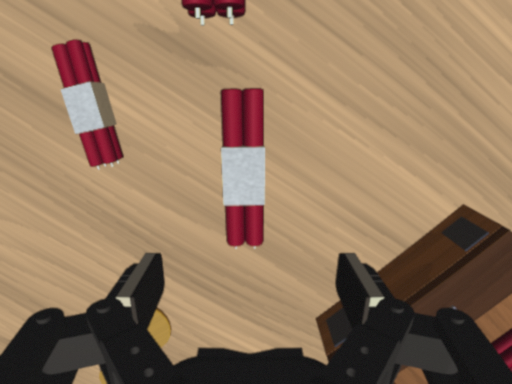

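Wrist view: the chosen bundle is centred at (243,165), aligned between the fingers. The small bundle is at (89,100) and the large one's end is at the top edge. I'm going down to grip the band.

```bash
python3 -m inch '{"delta_pos":[[-0.002,0,-0.05],[-0.002,0,-0.1],[-0.002,0,-0.14],[-0.002,0,-0.165],[-0.002,0,-0.185],[-0.002,0,-0.185],[-0.002,0,-0.185]],"rot":[[0,0,0.012],[0,0,0.012],[0,0,0.012],[0,0,0.012],[0,0,0.012],[0,0,0.012],[0,0,0.012]],"gripper":[1,1,1,1,1,1,1]}' 40 && python3 -m inch '{"delta_pos":[[0,0,0],[0,0,0],[0,0,0],[0,0,0],[0,0,0],[0,0,0],[0,0,0],[0,0,0]],"rot":[[0,0,0],[0,0,0],[0,0,0],[0,0,0],[0,0,0],[0,0,0],[0,0,0],[0,0,0]],"gripper":[0.3,0.3,0.3,0.3,0.3,0.3,0.3,0.3]}' 40
```

```text
t: 4.12
tool_pos: [0.4651, -0.2815, 0.0265]
tcp_rot: [-0.93, 3.0, -0.003]
wrist_force: [0.4, 0.1, 1.4]
opening: 0.998
gripper_force: 0.0
t: 5.12
tool_pos: [0.4654, -0.2828, 0.0265]
tcp_rot: [-0.928, 3.0, -0.005]
wrist_force: [1.1, -1.1, 7.5]
opening: 0.499
gripper_force: 41.6
```

Gripped: opening 0.5 is 42.5 mm, 41 N. I'm lifting clear of the raised hasp, turning, and carrying it over the well.

```bash
python3 -m inch '{"delta_pos":[[0,0,0.02],[0,0,0.06],[0,0,0.11],[0,0,0.16],[0,0,0.2],[0,0,0.225],[0,0,0.225]],"rot":[[0,0,0],[0,0,0],[0,0,0],[0,0,0],[0,0,0],[0,0,0],[0,0,0]],"gripper":[0.3,0.3,0.3,0.3,0.3,0.3,0.3]}' 40 && python3 -m inch '{"delta_pos":[[0.006,0.04,0],[0.013,0.09,0],[0.02,0.14,0],[0.027,0.19,0],[0.034,0.24,0],[0.041,0.29,0],[0.047,0.34,0],[0.051,0.382,0]],"rot":[[0,0,-0.08],[0,0,-0.18],[0,0,-0.28],[0,0,-0.39],[0,0,-0.5],[0,0,-0.61],[0,0,-0.72],[0,0,-0.815]],"gripper":[0.3,0.3,0.3,0.3,0.3,0.3,0.3,0.3]}' && python3 -m inch '{"delta_pos":[[0,0,0],[0,0,0]],"rot":[[0,0,0],[0,0,0]],"gripper":[0.3,0.3]}'
python3 - <<'E'
from h import *
im=r.get_image("scene");W=cloud(im);save(im,"d.png",(200,60,420,260),2.5)
np.savez("scene2.npz",W=W,color=im["color"])
s=r.state();print(s["tool_pos"],s["wrist_force"],Ro.from_rotvec(s["tcp_rot"]).as_matrix().round(3))
E
```

```text
t: 6.0
tool_pos: [0.4648, -0.2821, 0.2517]
tcp_rot: [-0.928, 3.0, -0.005]
wrist_force: [0.4, 1.4, -2.0]
opening: 0.495
gripper_force: 41.3
t: 7.0
tool_pos: [0.5139, 0.1024, 0.2475]
tcp_rot: [-0.341, -3.119, 0.0]
wrist_force: [1.1, -0.1, -1.2]
opening: 0.5
gripper_force: 41.4
t: 7.25
tool_pos: [0.5143, 0.1002, 0.2483]
tcp_rot: [-0.334, -3.121, 0.001]
wrist_force: [0.2, -0.6, -2.1]
opening: 0.498
gripper_force: 41.5
[0.51453982 0.0996805  0.2487172 ] [ 1.08503797 -0.13235753 -1.90984194] [[-0.977  0.213 -0.002]
 [ 0.213  0.977 -0.   ]
 [ 0.002 -0.001 -1.   ]]
```

View pics/d.png

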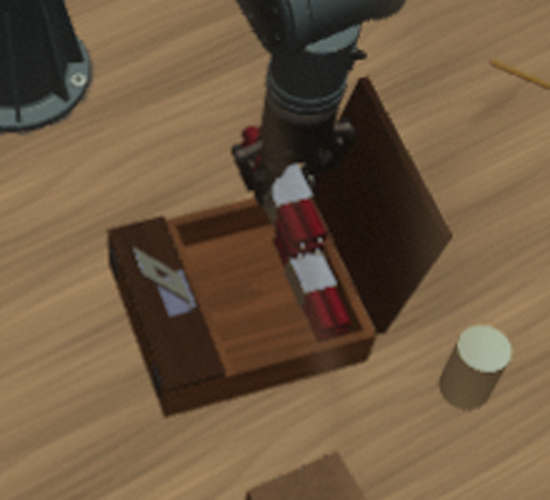

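The picture shows the bundle level and parallel above the well, at crop (300,215), next to the fixed bundle at crop (315,280). I'm lowering it.

```bash
python3 -m inch '{"delta_pos":[[0.001,0.001,-0.04],[0.001,0.001,-0.085],[0.001,0.001,-0.125],[0.001,0.001,-0.155],[0.001,0.001,-0.18],[0.001,0.001,-0.195],[0.001,0.001,-0.2],[0.001,0.001,-0.204]],"rot":[[0,0,0],[0,0,0],[0,0,0],[0,0,0],[0,0,0],[0,0,0],[0,0,0],[0,0,0]],"gripper":[0.3,0.3,0.3,0.3,0.3,0.3,0.3,0.3]}' && python3 -m inch '{"delta_pos":[[0,0,-0.002],[0,0,-0.004],[0,0,-0.005],[0,0,-0.006],[0,0,-0.006],[0,0,-0.006]],"rot":[[0,0,0],[0,0,0],[0,0,0],[0,0,0],[0,0,0],[0,0,0]],"gripper":[0.3,0.3,0.3,0.3,0.3,0.3]}'
```

```text
t: 8.3
tool_pos: [0.5169, 0.1011, 0.0465]
tcp_rot: [0.337, 3.122, 0.0]
wrist_force: [-0.5, 0.3, -2.0]
opening: 0.494
gripper_force: 41.6
t: 9.05
tool_pos: [0.5162, 0.1015, 0.0401]
tcp_rot: [0.337, 3.123, -0.0]
wrist_force: [0.7, -0.4, -1.6]
opening: 0.499
gripper_force: 41.6
```

```bash
python3 -m inch '{"delta_pos":[[0,0,-0.0015],[0,0,-0.0025],[0,0,-0.0035],[0,0,-0.0035],[0,0,-0.0035]],"rot":[[0,0,0],[0,0,0],[0,0,0],[0,0,0],[0,0,0]],"gripper":[0.3,0.3,0.3,0.3,0.3]}'
```

```text
t: 9.68
tool_pos: [0.5162, 0.1014, 0.0365]
tcp_rot: [0.337, 3.123, 0.0]
wrist_force: [-0.4, -0.2, -1.1]
opening: 0.499
gripper_force: 41.6
```

```bash
python3 -m inch '{"delta_pos":[[0,0,-0.0007],[0,0,-0.0013],[0,0,-0.0013]],"rot":[[0,0,0],[0,0,0],[0,0,0]],"gripper":[0.3,0.3,0.3]}'; python3 -m inch '{"delta_pos":[[0,0,-0.0007],[0,0,-0.001],[0,0,-0.001]],"rot":[[0,0,0],[0,0,0],[0,0,0]],"gripper":[0.3,0.3,0.3]}'
```

```text
t: 10.05
tool_pos: [0.5162, 0.1015, 0.0365]
tcp_rot: [-0.336, -3.123, 0.0]
wrist_force: [-6.3, -0.2, 12.9]
opening: 0.495
gripper_force: 43.3
t: 10.42
tool_pos: [0.5163, 0.1015, 0.0364]
tcp_rot: [-0.336, -3.123, 0.001]
wrist_force: [-9.7, -0.7, 22.1]
opening: 0.496
gripper_force: 44.7
```

Floor contact at 0.0365. I'm relieving the press, opening a little, and rising.

```bash
python3 -m inch '{"delta_pos":[[0,0,0.001],[0,0,0.002],[0,0,0.002],[0,0,0.002],[0,0,0.002],[0,0,0.002]],"rot":[[0,0,0],[0,0,0],[0,0,0],[0,0,0],[0,0,0],[0,0,0]],"gripper":[0.3,0.3,0.58,0.58,0.58,0.58]}' && python3 -m inch '{"delta_pos":[[0,0,0.006],[0,0,0.02],[0,0,0.05],[0,0,0.1],[0,0,0.15],[0,0,0.2],[0,0,0.2]],"rot":[[0,0,0],[0,0,0],[0,0,0],[0,0,0],[0,0,0],[0,0,0],[0,0,0]],"gripper":[0.58,0.58,0.58,0.58,0.58,0.58,0.58]}'
python3 - <<'E'
from h import *
im=r.get_image("wrist");W=cloud(im)
o=np.array([.5042,.0652]);ex=np.array([.213,.977]);ey=np.array([-.977,.213])
L=W.reshape(-1,3);L=L[~np.isnan(L[:,0])];C=np.c_[(L[:,:2]-o)@ex,(L[:,:2]-o)@ey,L[:,2]]
cv2.imwrite("pics/e.png",im["color"][...,::-1])
m=(C[:,0]>-.03)&(C[:,0]<.069)&(abs(C[:,1])<.1)&(C[:,2]>.028)&(C[:,2]<.06)
print(cv2.minAreaRect(C[m,:2].astype(np.float32)),np.percentile(C[m,2],95))
m=(C[:,2]>.071)&(C[:,2]<.08)&(C[:,0]<0)
print("board",cv2.minAreaRect(C[m,:2].astype(np.float32)))
for x0 in(-.09,-.02,.03,.06,.1,.13): 
    q=(abs(C[:,0]-x0)<.003)&(abs(C[:,1])<.09);print(x0,q.sum(),np.percentile(C[q,2],[10,50,90]).round(3) if q.sum() else '')
print(r.state()["tool_pos"],r.state()["wrist_force"])
E
```

```text
t: 11.18
tool_pos: [0.5162, 0.1014, 0.0361]
tcp_rot: [-0.337, -3.123, 0.0]
wrist_force: [1.0, 0.0, 0.3]
opening: 0.583
gripper_force: 0.0
t: 12.05
tool_pos: [0.5191, 0.1014, 0.2425]
tcp_rot: [0.335, 3.113, 0.001]
wrist_force: [-0.5, -0.2, -0.5]
opening: 0.582
gripper_force: 0.0
((0.03746408224105835, -0.0007170587778091431), (0.043103039264678955, 0.17016541957855225), 0.05896099656820297) 0.05596772951311075
board ((-0.14119340479373932, -0.09629623591899872), (0.46547338366508484, 0.1602153778076172), 67.05653381347656)
-0.09 1266 [0.078 0.08  0.117]
-0.02 2263 [0.012 0.298 0.317]
0.03 1687 [0.053 0.056 0.314]
0.06 2418 [0.013 0.303 0.318]
0.1 1637 [0.047 0.055 0.318]
0.13 958 [0.066 0.067 0.068]
[0.51757317 0.10146793 0.2395792 ] [-0.23765044  0.02146753 -0.3077708 ]
```

View pics/e.png

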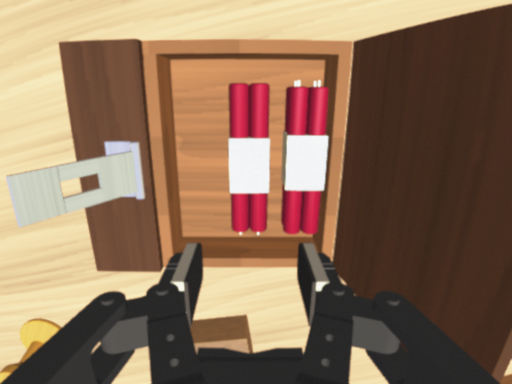

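The wrist view shows the loose bundle at (249,157) lying parallel beside the fixed one at (306,160), with no overlap. Fitted centre is chest x = 37 mm, y ≈ 0. Next is the lid, so I compute waypoints for pushing it from behind, at y = +55 mm to stay clear of the staple.

```bash
cat > wp.py <<'E'
from h import *
o=np.array([.5042,.0652]);ex=np.array([.213,.977]);ey=np.array([-.977,.213])
def w(x,y,z): return np.r_[o+x*ex+y*ey,z]
def tc(p): p=np.asarray(p);return np.r_[(p[:2]-o)@ex,(p[:2]-o)@ey,p[2]]
E
python3 - <<'E'
from wp import *
p=r.state()["tool_pos"];print(p,tc(p))
y=.055
a=w(.235,y,.32);b=w(.235,y,.234)
print("over",a-p,"down",b-p)
for th in (1.5,1.4,1.3,1.2,1.1,1.0,.9,.8,.7,.6,.5,.4,.3,.2,.1,.05,0):
    x=.135-.165*np.cos(th)+.012*np.sin(th)+.0145;z=.065+.165*np.sin(th)+.012*np.cos(th)+.014
    print(th,(w(x,y,z)-b).round(3).tolist(),(x.round(3),z.round(3)))
E
```

```text
[0.51757317 0.10146793 0.2395792 ] [ 0.03828226 -0.00534051  0.2395792 ]
over [-0.01705317  0.20504207  0.0804208 ] down [-0.01705317  0.20504207 -0.0055792 ]
1.5 [-0.018, -0.083, 0.01] (np.float64(0.15), np.float64(0.244))
1.4 [-0.022, -0.099, 0.01] (np.float64(0.133), np.float64(0.244))
1.3 [-0.025, -0.115, 0.007] (np.float64(0.117), np.float64(0.241))
1.2 [-0.029, -0.131, 0.003] (np.float64(0.101), np.float64(0.237))
1.1 [-0.032, -0.146, -0.003] (np.float64(0.085), np.float64(0.231))
1.0 [-0.035, -0.161, -0.01] (np.float64(0.07), np.float64(0.224))
0.9 [-0.038, -0.175, -0.018] (np.float64(0.056), np.float64(0.216))
0.8 [-0.041, -0.187, -0.028] (np.float64(0.043), np.float64(0.206))
0.7 [-0.043, -0.199, -0.04] (np.float64(0.031), np.float64(0.194))
0.6 [-0.046, -0.21, -0.052] (np.float64(0.02), np.float64(0.182))
0.5 [-0.048, -0.219, -0.065] (np.float64(0.01), np.float64(0.169))
0.4 [-0.05, -0.227, -0.08] (np.float64(0.002), np.float64(0.154))
0.3 [-0.051, -0.234, -0.095] (np.float64(-0.005), np.float64(0.139))
0.2 [-0.052, -0.239, -0.11] (np.float64(-0.01), np.float64(0.124))
0.1 [-0.053, -0.243, -0.127] (np.float64(-0.013), np.float64(0.107))
0.05 [-0.053, -0.244, -0.135] (np.float64(-0.015), np.float64(0.099))
0 [-0.053, -0.245, -0.143] (np.float64(-0.015), np.float64(0.091))
```

```bash
python3 -m inch '{"delta_pos":[[0,0,0.05],[0,0,0.09],[-0.004,0.05,0.09],[-0.008,0.1,0.09],[-0.012,0.15,0.09],[-0.017,0.205,0.09],[-0.017,0.205,0.09],[-0.017,0.205,0.09]],"rot":[[0,0,0],[0,0,0],[0,0,0],[0,0,0],[0,0,0],[0,0,0],[0,0,0],[0,0,0]],"gripper":[0,0,0,0,0,0,0,0]}' && python3 -m inch '{"delta_pos":[[0,0,-0.05],[0,0,-0.08],[0,0,-0.095],[0,0,-0.095],[0,0,-0.095]],"rot":[[0,0,0],[0,0,0],[0,0,0],[0,0,0],[0,0,0]],"gripper":[0,0,0,0,0]}'; python3 -c "
from wp import *
s=r.state();print(tc(s['tool_pos']),s['wrist_force'])"
```

```text
t: 13.1
tool_pos: [0.4986, 0.3061, 0.325]
tcp_rot: [-0.335, -3.122, 0.002]
wrist_force: [-0.3, -0.2, 0.4]
opening: -0.001
gripper_force: 0.0
t: 13.72
tool_pos: [0.5002, 0.3064, 0.2329]
tcp_rot: [0.337, 3.121, 0.002]
wrist_force: [0.7, 0.2, -0.9]
opening: 0.002
gripper_force: 0.0
[0.23475703 0.0552731  0.23286987] [ 0.67876147  0.22634019 -0.89542237]
```

Now I'm pushing the lid along its arc.

```bash
python3 -m inch '{"delta_pos":[[-0.003,-0.015,0],[-0.007,-0.03,0.003],[-0.01,-0.047,0.006],[-0.014,-0.065,0.01],[-0.018,-0.083,0.01],[-0.022,-0.099,0.01],[-0.025,-0.115,0.007],[-0.029,-0.131,0.003]],"rot":[[0,0,0],[0,0,0],[0,0,0],[0,0,0],[0,0,0],[0,0,0],[0,0,0],[0,0,0]],"gripper":[0,0,0,0,0,0,0,0]}'; python3 - <<'E'
from wp import *
s=r.state();p=s["tool_pos"];print(tc(p),s["wrist_force"])
im=r.get_image("side");save(im,"f.png",(130,150,400,350),2.5)
b=np.array([.5002,.3064,.2329]);print((p-b))
E
```

```text
t: 14.72
tool_pos: [0.4703, 0.1742, 0.2342]
tcp_rot: [0.337, 3.123, -0.0]
wrist_force: [2.0, 2.6, 1.3]
opening: 0.002
gripper_force: 1.1
[0.09929079 0.05631754 0.23420916] [1.95281383 2.63933647 1.31873583]
[-0.02987675 -0.13218614  0.00130916]
```

View pics/f.png

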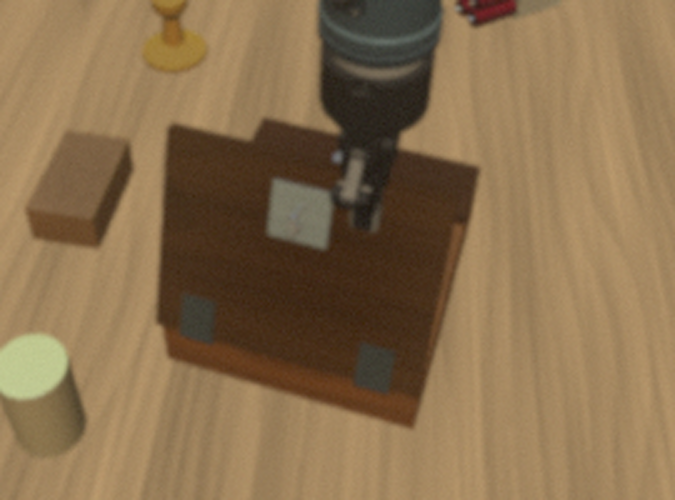

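The side view shows the lid swung forward, with the fingertips on its outer face at crop (365,215), beside the staple plate at (300,213). Continuing the arc.

```bash
python3 -m inch '{"delta_pos":[[-0.003,-0.015,-0.006],[-0.006,-0.03,-0.013],[-0.009,-0.044,-0.021],[-0.012,-0.056,-0.031],[-0.014,-0.068,-0.043],[-0.017,-0.079,-0.055],[-0.019,-0.088,-0.068],[-0.021,-0.096,-0.083]],"rot":[[0,0,0],[0,0,0],[0,0,0],[0,0,0],[0,0,0],[0,0,0],[0,0,0],[0,0,0]],"gripper":[0,0,0,0,0,0,0,0]}'&& python3 -m inch '{"delta_pos":[[-0.001,-0.007,-0.015],[-0.002,-0.012,-0.03],[-0.003,-0.016,-0.045],[-0.003,-0.017,-0.053],[-0.003,-0.018,-0.058],[-0.003,-0.018,-0.058]],"rot":[[0,0,0],[0,0,0],[0,0,0],[0,0,0],[0,0,0],[0,0,0]],"gripper":[0,0,0,0,0,0]}'; python3 -c "
from wp import *
s=r.state();print(tc(s['tool_pos']),s['wrist_force'])"
```

```text
t: 15.78
tool_pos: [0.4491, 0.0788, 0.1503]
tcp_rot: [0.337, 3.123, -0.0]
wrist_force: [0.7, 0.6, 1.5]
opening: 0.002
gripper_force: 0.6
t: 16.52
tool_pos: [0.4462, 0.0615, 0.093]
tcp_rot: [-0.336, -3.123, 0.0]
wrist_force: [0.3, -0.4, 0.6]
opening: -0.002
gripper_force: 0.0
[-0.01597843  0.05590472  0.09304431] [ 0.2938403  -0.35747721  0.61773125]
```

```bash
python3 -m inch '{"delta_pos":[[0,0,-0.001],[0,0,-0.002],[0,0,-0.003],[0,0,-0.003]],"rot":[[0,0,0],[0,0,0],[0,0,0],[0,0,0]],"gripper":[0,0,0,0]}' && python3 -m inch '{"delta_pos":[[0,0,-0.001],[0,0,-0.001],[0,0,-0.001]],"rot":[[0,0,0],[0,0,0],[0,0,0]],"gripper":[0,0,0]}'
```

```text
t: 17.02
tool_pos: [0.4466, 0.0614, 0.091]
tcp_rot: [0.336, 3.123, -0.0]
wrist_force: [-2.8, -0.4, 6.1]
opening: 0.005
gripper_force: 3.2
t: 17.4
tool_pos: [0.4467, 0.0614, 0.0909]
tcp_rot: [0.336, 3.123, -0.0]
wrist_force: [-6.7, 0.7, 17.4]
opening: 0.0
gripper_force: 8.5
```

The lid is shut: solid resistance at the expected height, 0.077 + nose. Next are the hasp waypoints.

```bash
python3 - <<'E'
from wp import *
p=r.state()["tool_pos"]
print("up/over",(w(-.185,0,.25)-p).round(3))
b=w(-.185,0,.164)
for f in (2.17,2.0,1.8,1.6,1.45,1.3,1.15,1.0,.85,.7,.6):
    if f>1.57: x=-.07+.11*np.cos(f)-.002-.0145; z=.083+.11*np.sin(f)-.022
    else:
        d=.096;x=-.07+d*np.cos(f)-.002*np.sin(f)-.0145;z=.083+d*np.sin(f)+.002*np.cos(f)
    print(f,(w(x,0,z+.014)-b).round(3).tolist(),round(x,3),round(z,3))
for x,z in((.010,.137),(.022,.130),(.030,.118),(.031,.105),(.031,.095),(.031,.088),(.031,.084)):
    print((w(x,0,z+.014)-b).round(3).tolist(),x,z)
E
```

```text
up/over [ 0.018 -0.177  0.159]
2.17 [0.008, 0.036, 0.002] -0.149 0.152
2.0 [0.011, 0.052, 0.011] -0.132 0.161
1.8 [0.016, 0.072, 0.018] -0.111 0.168
1.6 [0.02, 0.093, 0.021] -0.09 0.171
1.45 [0.023, 0.108, 0.029] -0.075 0.179
1.3 [0.026, 0.121, 0.026] -0.061 0.176
1.15 [0.029, 0.135, 0.021] -0.047 0.171
1.0 [0.032, 0.147, 0.015] -0.034 0.165
0.85 [0.035, 0.159, 0.006] -0.023 0.156
0.7 [0.037, 0.169, -0.004] -0.012 0.146
0.6 [0.038, 0.174, -0.011] -0.006 0.139
[0.042, 0.191, -0.013] 0.01 0.137
[0.044, 0.202, -0.02] 0.022 0.13
[0.046, 0.21, -0.032] 0.03 0.118
[0.046, 0.211, -0.045] 0.031 0.105
[0.046, 0.211, -0.055] 0.031 0.095
[0.046, 0.211, -0.062] 0.031 0.088
[0.046, 0.211, -0.066] 0.031 0.084
```

```bash
python3 -m inch '{"delta_pos":[[0,0,0.05],[0,0,0.11],[0,0,0.16],[0,0,0.16]],"rot":[[0,0,0],[0,0,0],[0,0,0],[0,0,0]],"gripper":[0,0,0,0]}'
```

```text
t: 17.9
tool_pos: [0.4489, 0.0612, 0.254]
tcp_rot: [0.335, 3.114, -0.0]
wrist_force: [-0.0, 0.3, 0.8]
opening: 0.003
gripper_force: 0.0
```

```bash
python3 -m inch '{"delta_pos":[[0.004,-0.045,0],[0.009,-0.09,0],[0.013,-0.135,0],[0.018,-0.177,0],[0.018,-0.177,-0.04],[0.018,-0.177,-0.08],[0.018,-0.177,-0.087],[0.018,-0.177,-0.087]],"rot":[[0,0,0],[0,0,0],[0,0,0],[0,0,0],[0,0,0],[0,0,0],[0,0,0],[0,0,0]],"gripper":[0,0,0,0,0,0,0,0]}'; python3 - <<'E'
from wp import *
s=r.state();print(tc(s['tool_pos']),s['wrist_force'],s["tool_pos"]-w(-.185,0,.164))
im=r.get_image("scene");im2=r.get_image("side")
a=cv2.resize(im["color"][100:250,200:400],None,fx=2,fy=2);b=cv2.resize(im2["color"][150:300,180:380],None,fx=2,fy=2)
cv2.imwrite("pics/g.png",np.hstack([a,b])[...,::-1])
W=cloud(im2).reshape(-1,3);W=W[~np.isnan(W[:,0])];C=np.array([tc(q) for q in W[(abs(W[:,0]-.5)<.2)&(abs(W[:,1]-.07)<.2)]])
m=(C[:,0]>0)&(C[:,0]<.12)&(abs(C[:,1])<.1)&(C[:,2]>.05)&(C[:,2]<.1);print("lid slope",np.polyfit(C[m,0],C[m,2],1),np.median(C[m,2]))
E
```

```text
t: 18.9
tool_pos: [0.4641, -0.1154, 0.1622]
tcp_rot: [-0.336, -3.123, -0.001]
wrist_force: [-0.2, -0.4, 1.0]
opening: 0.004
gripper_force: 0.0
[-0.18499038  0.00072365  0.1621767 ] [-0.18115366 -0.38391277  1.03458402] [-0.00070905  0.00014511 -0.0018233 ]
lid slope [0.01227701 0.07606109] 0.0767563380479554
```

View pics/g.png

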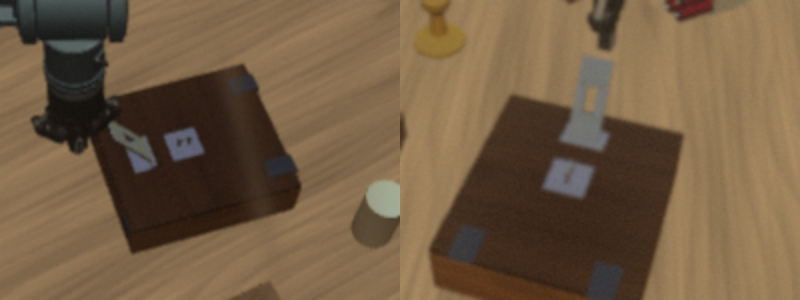

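The left pane shows the lid flat and shut with the staple plate at (183,143). The right pane shows the hasp still raised at (592,95), with the fingers behind it in line. I'm swinging it over.

```bash
python3 -m inch '{"delta_pos":[[0.004,0.018,0.002],[0.008,0.036,0.004],[0.012,0.052,0.013],[0.016,0.072,0.02],[0.02,0.093,0.025],[0.023,0.108,0.031],[0.026,0.121,0.028],[0.029,0.135,0.023]],"rot":[[0,0,0],[0,0,0],[0,0,0],[0,0,0],[0,0,0],[0,0,0],[0,0,0],[0,0,0]],"gripper":[0,0,0,0,0,0,0,0]}'; python3 -m inch '{"delta_pos":[[0.003,0.012,-0.006],[0.006,0.024,-0.015],[0.008,0.034,-0.025],[0.009,0.039,-0.032]],"rot":[[0,0,0],[0,0,0],[0,0,0],[0,0,0]],"gripper":[0,0,0,0]}'
python3 - <<'E'
from wp import *
s=r.state();print(tc(s['tool_pos']),s['wrist_force'])
im=r.get_image("scene");im2=r.get_image("side")
a=cv2.resize(im["color"][100:250,200:400],None,fx=2,fy=2);b=cv2.resize(im2["color"][150:300,180:380],None,fx=2,fy=2)
cv2.imwrite("pics/i.png",np.hstack([a,b])[...,::-1])
E
```

```text
t: 20.0
tool_pos: [0.4937, 0.0201, 0.1854]
tcp_rot: [0.337, 3.122, -0.0]
wrist_force: [-0.3, -1.3, 1.1]
opening: -0.0
gripper_force: 0.5
t: 20.5
tool_pos: [0.5019, 0.0592, 0.1521]
tcp_rot: [-0.336, -3.122, -0.0]
wrist_force: [-0.6, 0.2, 1.3]
opening: -0.001
gripper_force: 0.4
[-0.0063744   0.00096018  0.15213403] [-0.60010211  0.18871678  1.29949218]
```

View pics/i.png

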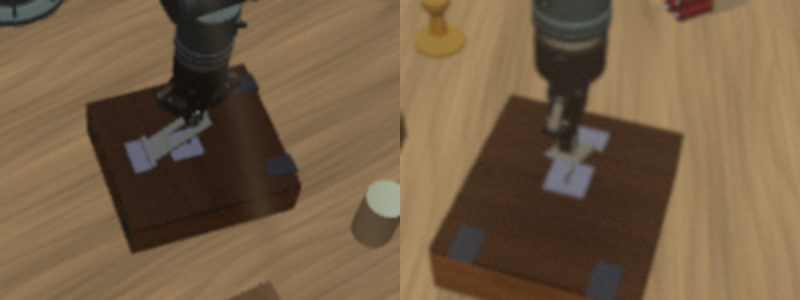

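The left pane shows the hasp leaning over the staple, with the fingers on its end at (195,118). I'm pressing it down flat, keeping the fingers beyond the staple.

```bash
python3 -m inch '{"delta_pos":[[0.002,0.009,-0.001],[0.004,0.018,-0.002],[0.006,0.029,-0.009],[0.008,0.036,-0.02],[0.008,0.036,-0.032],[0.008,0.036,-0.042],[0.008,0.036,-0.048],[0.008,0.036,-0.05]],"rot":[[0,0,0],[0,0,0],[0,0,0],[0,0,0],[0,0,0],[0,0,0],[0,0,0],[0,0,0]],"gripper":[0,0,0,0,0,0,0,0]}'; python3 -m inch '{"delta_pos":[[0,0,-0.001],[0,0,-0.002],[0,0,-0.003],[0,0,-0.003]],"rot":[[0,0,0],[0,0,0],[0,0,0],[0,0,0]],"gripper":[0,0,0,0]}'; python3 -c "
from wp import *
s=r.state();print(tc(s['tool_pos']),s['wrist_force'])"
```

```text
t: 21.6
tool_pos: [0.5098, 0.0942, 0.1026]
tcp_rot: [-0.337, -3.122, 0.0]
wrist_force: [-0.1, 0.2, 0.5]
opening: -0.005
gripper_force: 0.2
t: 22.1
tool_pos: [0.5104, 0.0944, 0.1004]
tcp_rot: [0.337, 3.123, 0.0]
wrist_force: [0.4, -1.2, -0.5]
opening: 0.001
gripper_force: 0.0
[0.02985999 0.00021558 0.10035942] [ 0.43630349 -1.20903124 -0.50560887]
```

```bash
python3 -m inch '{"delta_pos":[[0,0,-0.001],[0,0,-0.0015],[0,0,-0.0015]],"rot":[[0,0,0],[0,0,0],[0,0,0]],"gripper":[0,0,0]}';python3 -m inch '{"delta_pos":[[0,0,-0.001],[0,0,-0.0015],[0,0,-0.0015]],"rot":[[0,0,0],[0,0,0],[0,0,0]],"gripper":[0,0,0]}'
```

```text
t: 22.48
tool_pos: [0.5104, 0.0944, 0.099]
tcp_rot: [0.337, 3.123, -0.0]
wrist_force: [-0.2, 0.8, 2.5]
opening: 0.003
gripper_force: 1.5
t: 22.85
tool_pos: [0.5105, 0.0945, 0.0987]
tcp_rot: [0.336, 3.123, -0.0]
wrist_force: [-4.6, 0.1, 13.5]
opening: 0.004
gripper_force: 7.1
```

Solid stop at 0.0987, which is the flat height. I'm pulling away and checking.

```bash
python3 -m inch '{"delta_pos":[[0,0,0.02],[0,0,0.07],[0,0,0.12],[0,0,0.17],[-0.03,-0.03,0.19],[-0.07,-0.06,0.19],[-0.11,-0.09,0.19],[-0.11,-0.09,0.19]],"rot":[[0,0,0],[0,0,0],[0,0,0],[0,0,0],[0,0,0],[0,0,0],[0,0,0],[0,0,0]],"gripper":[0,0,0,0,0,0,0,0]}'
python3 - <<'E'
from wp import *
im=r.get_image("scene");im2=r.get_image("side")
a=cv2.resize(im["color"][90:330,170:430],None,fx=1.5,fy=1.5);b=cv2.resize(im2["color"][110:350,100:360],None,fx=1.5,fy=1.5)
cv2.imwrite("pics/j.png",np.hstack([a,b])[...,::-1])
W=cloud(im2).reshape(-1,3);W=W[~np.isnan(W[:,0])];C=np.array([tc(q) for q in W[(abs(W[:,0]-.5)<.2)&(abs(W[:,1]-.07)<.2)]])
for n,m in(("lid",(C[:,0]>-.05)&(C[:,0]<.12)&(abs(C[:,1])<.1)&(abs(C[:,1])>.03)),("hasp end",(C[:,0]>.01)&(C[:,0]<.036)&(abs(C[:,1])<.015)),("hasp root",(C[:,0]>-.06)&(C[:,0]<-.035)&(abs(C[:,1])<.015))):
    m&=(C[:,2]>.05)&(C[:,2]<.13);print(n,m.sum(),np.percentile(C[m,2],[5,50,95]).round(4),np.polyfit(C[m,0],C[m,2],1).round(3))
E
```

```text
t: 23.85
tool_pos: [0.3984, 0.0033, 0.287]
tcp_rot: [0.341, 3.123, -0.001]
wrist_force: [0.2, 0.3, -0.1]
opening: -0.0
gripper_force: 0.0
lid 3370 [0.074  0.0765 0.0792] [0.015 0.076]
hasp end 107 [0.0816 0.0837 0.0852] [-0.002  0.084]
hasp root 85 [0.0822 0.0841 0.0857] [0.02  0.085]
```

View pics/j.png

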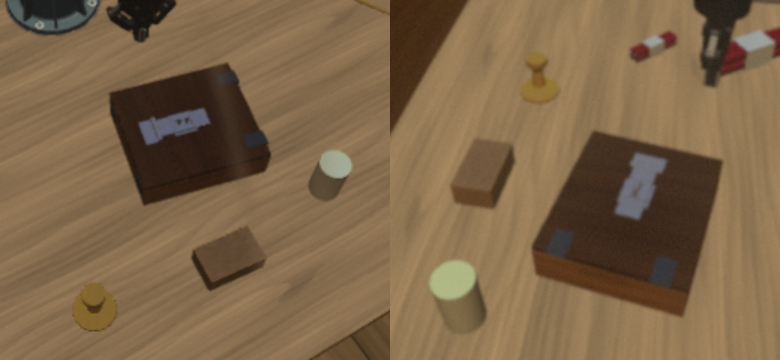

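The hasp lies flat over the staple at left-pane (180,122), the lid is level, and the pillar, candlestick and carton still stand where they were. Handing in.

```bash
python3 -c "
from rig import r
print(r.finish_job())"
```

```text
the job is handed in; nothing more can be done
None
```

The middle-sized bundle lies in the chest beside and parallel to the fixed one, the lid is shut, the hasp is flat over the staple, and the job was handed in at about 24 s of the 72 s; no verdict was shown.

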